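Close the gas valve and back it off two turns

ROBOT

A 6-joint arm with a two-finger parallel gripper is mounted at the origin on the work surface. World frame = base frame: x ahead of the robot, y to its left, z up, the work surface at z = 0. Lengths are in m, angles in rad, forces in N, time in s.
With the tool pointing down it reaches from about 0.25 to 0.8 m from the base axis. Payload 8.5 kg.
Tool frame: the origin (TCP) lies at the very end of the fingers, on their centre line; the grasp point (between the pads) lies 19 mm behind it; z points along the fingers, y is the direction in which the jaws open and shut (so a half turn about z gives the same grasp; the last joint's range is limited). The gripper opens to 85 mm and grips with 20 to 120 N. Pads are 22 mm wide; open, the fingers measure 114 mm over their backs; the gripper's body (76 mm by 85 mm) begins 54 mm behind the grasp point. The pads swing forward as they close: fully open they stand 13 mm farther back than shut.
Start: joints at [-1.265, 0.238, -0.013, 1.319, 0, 1.571], TCP at [0.158, -0.501, 0.231] pointing down, gripper open.
Joint ranges: [-2.66, 2.66], [-1.03, 1.9], [-1.14, 1.46], [-1.82, 2.27], [-1.45, 1.34], [-3.14, 3.14]. Speed limits (rad/s): [2.22, 2.22, 2.79, 3.14, 3.14, 3.14].

INTERFACE

Orientations are given as a unit quaternion [x, y, z, w].
In Python, from plant import bot gives the robot as it stands.
- The arm moves only by the shell command python3 -m handwheel 'ROWS' [OPENING] [FORCE]. ROWS is JSON, a list of rows, each a list of 4 numbers: the shift along the tool's x, y, z each as a share of 120 mm, from -1 to 1, then the turn about the tool's z as a share of pi rad, from -1 to 1. In form: [[dx, dy, dz, twist], ...]. A call has 1 to 20 rows; each row shifts and turns the pose as measured when the row begins, along the tool's axes as they then stand; what a row does not reach is not made up. A row lasts 1/10 s, in which the tool goes at most 50 mm and 8.59 degrees, less where a joint would pass 70% of its speed; a pose out of reach is approached as far as the arm can. A call with a number of a shift or a turn outside -1 to 1 is refused whole. A call with a gripper value outside its range is refused whole. OPENING is the opening in per cent of the stroke, from 0 (shut) to 100 (fully open), set as the call begins (- or left out, the last holds). The fingers move at their own pace and stop on an object; FORCE is the grip in N (left out, the last holds). Time passes only in rows, so rows that do not move let the fingers close. It gives the time, the measured TCP pose, the force and the opening at its end, in the units of the state.
- bot.read_state(): the state, without advancing time (a new reading comes with each control period).
- bot.snapshot(name): name is "side" or "top" or "wrist"; returns (picture, depth): 480x640x3 uint8, red, green, blue; 480x640 float32, m along the optical axis (not along the pixel's ray), 0 where there is no reading.
- bot.camera_params(name): a dict with "camera_matrix" (3x3 intrinsics, pixels), "xyz" and "rotation" of the camera in the world. Camera axes: x right, y down, z forward; pixel columns grow to the right and rows downward; lengths in m; the calibration is good to about 2 mm. A picture is of the moment at which its call begins: read the wrist's pose just before it. camera_params takes no time and is no camera call; for the wrist camera it gives the pose at the moment of the call.
- bot.hand_in(): hands the job in, once; it reports no verdict.
The state is a dict: "time_s": time; "q": joint angles; "joint_velocities": joint speeds; "effort": joint torques, N m; "tcp_pos": TCP position; "ee_rot": TCP orientation; "wrist_force": force on the tool from outside, world axes, zero at the start; "moment": the same for the moment, N m; "gripper_width": finger opening in m.
Only numpy, scipy, OpenCV 4.12 (cv2) and the standard library are available. Lean on these libraries where they do the work, as an engineer would, in place of code of your own. Each camera call takes 0.05 s, during which the arm holds its last target. There are 200 camera calls.

TASK

Take the loose crank handle out of its stand and put its rod down through the eye at the rim of the gas valve's handwheel, until its collar sits on the wheel. Keeping hold of it, crank the wheel clockwise (seen from above) until the valve is fully shut against its stop, then back it off exactly two full turns anticlockwise. Finish while still gripping the handle in the eye with the wheel at rest, and leave the other things on the bench where they are.

Things in the scene. Friction and masses are not known exactly. Their poses are not given: they have to be found in the camera images.
- wheel (a joint): opening of the valve's handwheel about its upright axis, rad: 0 = shut against a hard stop, growing anticlockwise seen from above, one turn = 6.283 (two turns open = 12.566), 17.3 = fully open. It starts 1.5 to 5.5 open and stays where it is left; turning it takes about 0.12 N m (2 to 3 N at the eye)
- wheel_hub (a point): centre of the dark steel handwheel (122 mm across, level, four spokes) on the upright stem of a brass valve with two pipe stubs on an aluminium plate fixed to the bench. The point is on the wheel's axis, level with its top face, 126 mm above the bench; the hub's nut stands 5 mm above it, nothing else is higher
- wheel_eye (a point): the eye: a square lug 32 x 32 mm, 12 mm thick, in the wheel's rim, with an upright round through-hole 13 mm in diameter (2 mm chamfer). The point is the centre of the hole's mouth in the lug's top face, 55 mm from the wheel's axis; x axis outwards from the hub. It goes round with the wheel; below it is room for the rod
- crank_grip (a point): middle of the loose crank handle's black round barrel (22 mm across, 50 mm long, to be gripped). Below the barrel: steel collar, 26 mm across, 5 mm thick, its underside 30 mm below this point; then steel rod, 10 mm across, 35 mm long, tip tapered over 5 mm, 65 mm below this point. 0.11 kg. z axis along it, up. It starts upright in the stand, this point 75 mm above the bench
- crank_collar (a point): centre of the underside of the crank handle's collar, from where the rod goes 35 mm down (z axis along the handle, from the rod to the barrel). With the collar on the wheel it lies at the eye's point
- stand: grey block 60 x 60 x 45 mm fixed to the bench with a hole in the middle of its top, 14 mm in diameter, in which the crank handle stands to its collar; origin at the centre of its underside
- flask: bystander: clear flat culture flask with a cap, lying, 85 x 160 x 38 mm, beyond the stand; origin under its centre
- tipbox: bystander: grey box with clear cover, 85 x 120 x 65 mm, before the stand; origin under its centre
- dishes: bystander: stack of three clear dishes, 90 mm across, 41 mm high, near the valve; origin under its centre
- jar: bystander: small jar, 36 mm across, 55 mm high, between stand and valve; origin under its centre
- media: bystander: amber bottle, 70 mm across, 165 mm high, on the left; origin under its centre
- beaker: bystander: glass beaker, 70 mm across, 90 mm high, on the right; origin under its centre
Not all that is in view belongs to the job. Leave any purple look-alike of the part that bears wheel alone.

How it is judged:
By the outcome, as a careful person would: the job done as asked, in the order asked, and still so for the second after the job is handed in, while the arm keeps its last pose, push and grip.
It also fails if it takes over 72 s, if anything falls off the work surface, if the arm or the gripper's body presses on something with over 40 N, if the wrist force passes 120 N, or if a joint passes its speed limit or range.

## Working session

There is one attempt and no reset: what is moved stays moved. The work goes in short steps, Python scripts to look and compute and a shell command to move; the robot and the scene stay as the last step left them, time stands still between calls to the robot, and variables do not carry over. Pictures are saved under pics/ and viewed, about 8 in all and at most 12, crops included, and the job is handed in when it is done.

```bash
ls; mkdir -p pics; python3 - <<'E'
from plant import bot
import cv2,numpy as np
s=bot.read_state();print(s)
for n in("top","side"):
    p=bot.camera_params(n);print(n,p)
    im,d=bot.snapshot(n);np.savez('pics/%s0.npz'%n,im=im,d=d);cv2.imwrite('pics/%s0.png'%n,im[:,:,::-1])
E
```

```text
pics
{'time_s': 0.0, 'q': array([-1.26500299e+00,  2.38804106e-01, -1.42432670e-02,  1.31922215e+00,
        1.94570087e-05,  1.57081236e+00]), 'joint_velocities': array([ 1.03695300e-03,  1.48882050e-03, -3.98208947e-05,  1.47876730e-03,
        5.94433596e-04,  1.41641786e-03]), 'effort': array([-7.99154168e-04, -5.38780653e+01,  3.46439159e+01,  1.85190293e-02,
       -6.48950299e-05,  2.04922850e-05]), 'tcp_pos': array([ 0.15793062, -0.5002428 ,  0.23066968]), 'ee_rot': array([ 9.88335011e-01,  1.52293675e-01, -1.02576011e-04, -7.29486297e-04]), 'wrist_force': array([-0.82081667, -0.29271455,  0.75083346]), 'moment': array([-0.04529655,  0.00095406, -0.00040068]), 'gripper_width': 0.08538126122227054}
top {'camera_matrix': array([[584.93942389,   0.        , 326.0687903 ],
       [  0.        , 584.93942389, 243.34125501],
       [  0.        ,   0.        ,   1.        ]]), 'xyz': array([ 0.29046029, -0.00609495,  1.74741984]), 'rotation': array([ 0.70646388, -0.70430223,  0.05146298, -0.04710327])}
side {'camera_matrix': array([[451.8339783 ,   0.        , 327.59670466],
       [  0.        , 451.8339783 , 235.42942693],
       [  0.        ,   0.        ,   1.        ]]), 'xyz': array([ 0.44056944, -0.79104468,  0.76605009]), 'rotation': array([ 0.90953218, -0.04391393,  0.01499069, -0.41303518])}
```

View pics/top0.png

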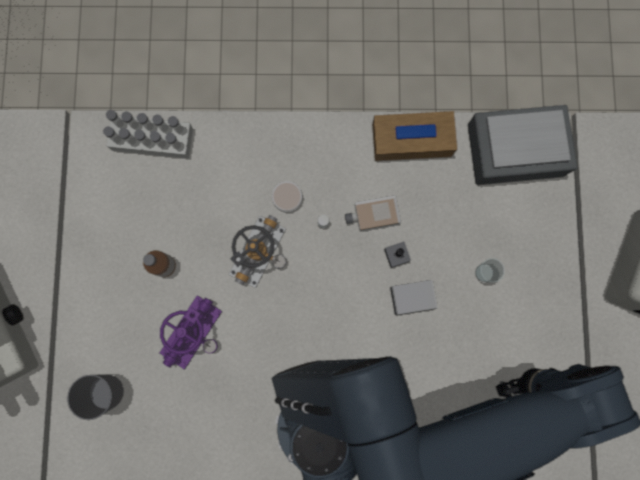

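The top view shows the dark handwheel at about (253,246), the stand with the handle at (398,253), the jar at (323,221), the dishes at (287,197) and the purple decoy at (190,330). Next I'll zoom in on the wheel and stand and work out positions.

```bash
cat > h.py <<'E'
import numpy as np,cv2
from scipy.spatial.transform import Rotation as R
from plant import bot
def world(p,u,v,z):  # ray at depth z (array ok)
    K=p['camera_matrix'];c=np.stack([(u-K[0,2])/K[0,0]*z,(v-K[1,2])/K[1,1]*z,z*np.ones_like(u,float)],-1)
    return R.from_quat(p['rotation']).apply(c.reshape(-1,3)).reshape(c.shape)+p['xyz']
def atz(p,u,v,h):
    a=world(p,np.array(u,float),np.array(v,float),1.)-p['xyz'];return p['xyz']+a*(h-p['xyz'][2])/a[...,2:]
def proj(p,X):
    c=R.from_quat(p['rotation']).inv().apply(np.atleast_2d(X)-p['xyz']);K=p['camera_matrix']
    return np.c_[K[0,0]*c[:,0]/c[:,2]+K[0,2],K[1,1]*c[:,1]/c[:,2]+K[1,2]]
def cloud(p,d):
    v,u=np.mgrid[:480,:640];W=world(p,u.astype(float),v.astype(float),d.astype(float));W[d==0]=np.nan;return W
E
python3 - <<'E'
from h import *
p=bot.camera_params('top');f=np.load('pics/top0.npz');W=cloud(p,f['d']);im=f['im']
def st(n,u0,u1,v0,v1,z0,z1):
    w=W[v0:v1,u0:u1].reshape(-1,3);k=(w[:,2]>z0)&(w[:,2]<z1);w=w[k]
    print(n,len(w),w.mean(0).round(4),(w.min(0)/2+w.max(0)/2).round(4),np.ptp(w,axis=0).round(3))
st('wheel',225,290,215,275,.112,.14)
st('grip',380,415,235,270,.085,.12)
st('stand',375,420,230,275,.035,.055)
st('jar',310,335,210,232,.04,.07); st('dishes',265,310,175,215,.03,.06)
st('flask',340,405,190,235,.025,.06);st('tip',385,440,275,320,.04,.08)
st('beaker',470,510,250,290,.05,.12);st('media',140,180,240,280,.1,.2)
print(atz(p,[253,398],[246,253],np.array([[.126],[.1]])))
a=cv2.resize(im[205:285,215:315][:,:,::-1],None,fx=6,fy=6,interpolation=2)
f=np.load('pics/side0.npz');cv2.imwrite('pics/a.png',a);cv2.imwrite('pics/sidev.png',f['im'][:,:,::-1])
E
```

```text
wheel 849 [0.5069 0.1917 0.1252] [0.5109 0.1904 0.1248] [0.12  0.122 0.024]
grip 52 [ 0.499  -0.227   0.0995] [ 0.4997 -0.2279  0.098 ] [0.021 0.02  0.023]
stand 366 [ 0.498  -0.2262  0.0449] [ 0.5001 -0.2283  0.0451] [0.073 0.074 0.02 ]
jar 104 [ 0.5969 -0.0078  0.0547] [ 0.5974 -0.0085  0.0543] [0.033 0.032 0.021]
dishes 706 [0.6736 0.101  0.0408] [0.6741 0.1022 0.0428] [0.091 0.087 0.024]
flask 1301 [ 0.623  -0.1635  0.0377] [ 0.6259 -0.1549  0.039 ] [0.106 0.164 0.028]
tip 1230 [ 0.372  -0.27    0.0646] [ 0.3726 -0.2723  0.0591] [0.098 0.128 0.036]
beaker 265 [ 0.4505 -0.4956  0.0761] [ 0.4485 -0.4895  0.0739] [0.069 0.07  0.047]
media 461 [0.4639 0.4585 0.1293] [0.4665 0.4654 0.1364] [0.068 0.069 0.073]
[[ 0.50993473  0.18840593  0.126     ]
 [ 0.49482843 -0.22031401  0.1       ]]
```

View pics/a.png

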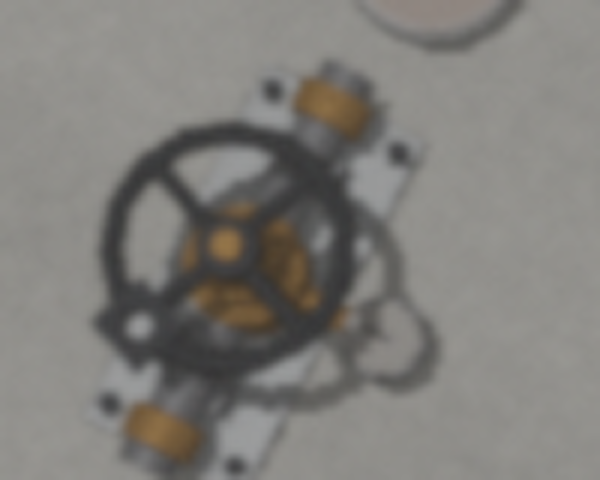

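View pics/sidev.png

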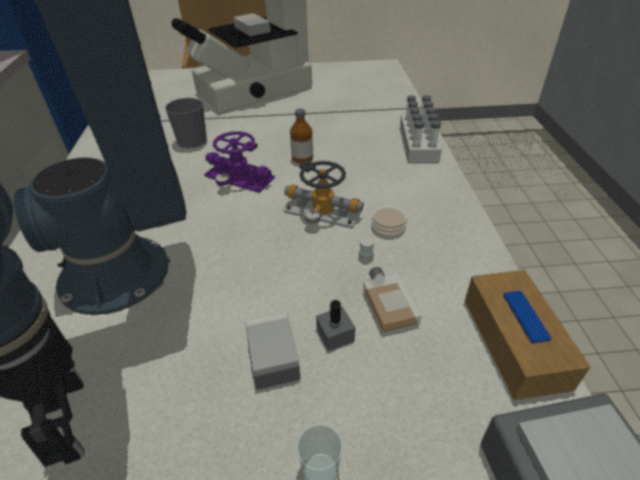

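The crop shows the hub nut at (227,243) and the eye hole at (138,325), lower-left of the hub. The side view confirms the layout. All measured heights match the given ones. I'll turn the tool to align with the world axes while moving over the handle.

```bash
python3 - <<'E'
from h import *
p=bot.camera_params('top')
u=215+np.array([227,138])/6-.4; v=205+np.array([243,325])/6-.4
a=atz(p,u,v,np.array([[.131],[.126]]));print(a,np.linalg.norm((a[1]-a[0])[:2]),np.arctan2(*(a[1]-a[0])[1::-1]))
E
python3 -m handwheel '[[0.3,-0.2,0,0.035],[0.3,-0.2,0,0.035],[0.3,-0.2,0,0.0273],[0.3,-0.2,0,0],[0.3,-0.2,0,0],[0.3,-0.2,0,0],[0.3,-0.2,0,0],[0.3,-0.2,0,0],[0,0,0,0],[0,0,0,0]]' 80 60
```

```text
[[0.51178368 0.18943484 0.131     ]
 [0.47389155 0.23056211 0.126     ]] 0.05592196147417923 2.3152762470737214
time_s: 1.1
tcp_pos: [0.4398, -0.2828, 0.227]
ee_rot: [1.0, -0.008, -0.002, -0.002]
wrist_force: [0.2, 0.2, -0.4]
gripper_width: 0.068
```

```bash
python3 -m handwheel '[[0.25,-0.23,0.1,-0.005],[0.25,-0.23,0.1,0],[0,0,0,0],[0,0,0,0]]'
python3 - <<'E'
from h import *
s=bot.read_state();p=bot.camera_params('wrist');print(s['tcp_pos'],s['ee_rot'],p)
im,d=bot.snapshot('wrist');W=cloud(p,d)
for n,a,b in(('grip',.088,.11),('stand',.035,.055)):
    k=(W[...,2]>a)&(W[...,2]<b)&(np.hypot(W[...,0]-.4995,W[...,1]+.2275)<.06);w=W[k]
    if len(w): print(n,len(w),w.mean(0),(w.min(0)+w.max(0))/2,np.ptp(w,axis=0))
cv2.imwrite('pics/w1.png',im[:,:,::-1])
E
```

```text
time_s: 1.5
tcp_pos: [0.4991, -0.2293, 0.2018]
ee_rot: [1.0, -0.002, -0.003, -0.002]
wrist_force: [-0.7, 0.5, -0.1]
gripper_width: 0.0683
[ 0.49907417 -0.22925791  0.20183782] [ 0.99999203 -0.0019859  -0.00273829 -0.00212139] {'camera_matrix': array([[346.83239235,   0.        , 322.43413974],
       [  0.        , 346.83239235, 236.99914487],
       [  0.        ,   0.        ,   1.        ]]), 'xyz': array([ 0.57042513, -0.22977698,  0.34350774]), 'rotation': array([-0.6988185 ,  0.70065221,  0.10366838, -0.09996023])}
grip 722 [ 0.50248397 -0.22685641  0.09846473] [ 0.50148951 -0.22675892  0.09459658] [0.02119609 0.02184013 0.01301332]
stand 3636 [ 0.50542423 -0.22667757  0.04442926] [ 0.50130059 -0.22693512  0.04500567] [0.07556531 0.07527067 0.01995722]
```

View pics/w1.png

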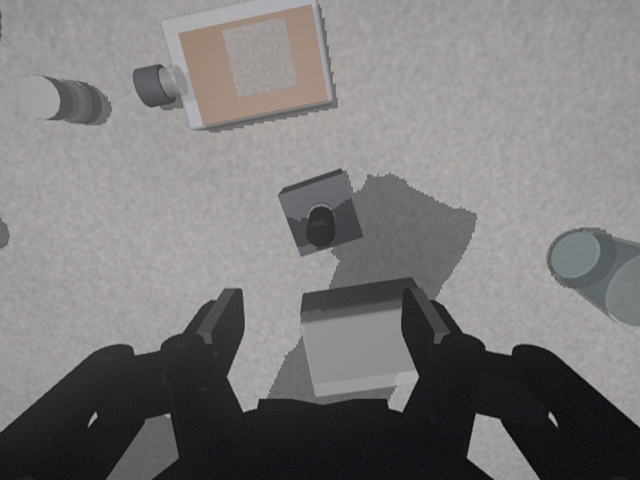

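The wrist view shows the handle in its stand at about (320,225), centred between the open fingers, with the tipbox below and the flask above. It gives (0.501,-0.227), which agrees with the top camera. Descending to grip.

```bash
python3 -m handwheel '[[0.015,-0.017,0.3,0],[0,0,0.3,0],[0,0,0.3,0],[0,0,0.2,0],[0,0,0.08,0],[0,0,0,0],[0,0,0,0]]'
```

```text
time_s: 2.25
tcp_pos: [0.4963, -0.2355, 0.0608]
ee_rot: [1.0, -0.008, 0.0, -0.0]
wrist_force: [-0.4, -0.2, 0.1]
gripper_width: 0.0681
```

```bash
python3 -m handwheel '[[0.035,-0.07,0.02,-0.005],[0,0,0,0],[0,0,0,0]]'
```

```text
time_s: 2.55
tcp_pos: [0.5028, -0.2278, 0.0617]
ee_rot: [1.0, 0.0, 0.003, 0.001]
wrist_force: [-0.2, 0.4, -0.2]
gripper_width: 0.0683
```

```bash
python3 -m handwheel '[[-0.012,0,0.03,0],[0,0,0,0]]'; python3 -m handwheel '[[0,0,0,0],[0,0,0,0],[0,0,0,0],[0,0,0,0],[0,0,0,0],[0,0,0,0]]' 0 60
```

```text
time_s: 2.75
tcp_pos: [0.502, -0.2276, 0.0587]
ee_rot: [1.0, 0.001, 0.004, 0.001]
wrist_force: [-0.7, 0.3, 0.4]
gripper_width: 0.0685
time_s: 3.35
tcp_pos: [0.502, -0.2276, 0.059]
ee_rot: [1.0, 0.0, 0.004, 0.001]
wrist_force: [0.1, 0.2, 0.4]
gripper_width: 0.0206
```

The handle is held (20.6 mm opening). Lift, then carry it over towards the wheel.

```bash
python3 -m handwheel '[[0,0,-0.15,0],[0,0,-0.3,0],[0,0,-0.35,0],[0,0,-0.35,0],[0,0,-0.2,0],[0,0,0,0],[0,0,0,0]]' - 80; python3 -m handwheel '[[0,-0.35,0,0],[0,-0.35,0,0],[0,-0.35,0,0],[0,-0.35,0,0],[0,-0.35,0,0],[0,-0.35,0,0],[0,-0.35,0,0],[-0.05,-0.35,0,0],[-0.05,-0.35,0,0],[-0.05,-0.3,0,0],[0,0,0,0],[0,0,0,0]]'
```

```text
time_s: 4.05
tcp_pos: [0.4995, -0.2268, 0.2245]
ee_rot: [1.0, 0.0, 0.001, 0.0]
wrist_force: [-0.0, 1.2, -1.3]
gripper_width: 0.0203
time_s: 5.25
tcp_pos: [0.4702, 0.0962, 0.2128]
ee_rot: [0.996, 0.073, -0.015, -0.042]
wrist_force: [-0.3, -0.2, -1.8]
gripper_width: 0.0201
```

```bash
cat >> h.py <<'E'
def tilt():
    s=bot.read_state();r=R.from_quat(s['ee_rot']).as_matrix()
    print('tcp',s['tcp_pos'].round(4),'toolz',r[:,2].round(4),'toolx',r[:,0].round(4),'F',s['wrist_force'].round(1),'w',s['gripper_width'].round(4),'q',s['q'].round(3))
    return s
E
python3 -c "from h import *;tilt()"; python3 -m handwheel '[[0,0,0,0],[0,0,0,0],[0,0,0,0]]'; python3 -c "from h import *;tilt()"
```

```text
time_s: 5.55
tcp_pos: [0.4704, 0.0948, 0.2121]
ee_rot: [0.996, 0.072, -0.016, -0.042]
wrist_force: [0.3, 0.6, -1.9]
gripper_width: 0.0202Traceback (most recent call last):
  File "<string>", line 1, in <module>
    from h import *;tilt()
                    ~~~~^^
  File "h.py", line 16, in tilt
    print('tcp',s['tcp_pos'].round(4),'toolz',r[:,2].round(4),'toolx',r[:,0].round(4),'F',s['wrist_force'].round(1),'w',s['gripper_width'].round(4),'q',s['q'].round(3))
                                                                                                                        ^^^^^^^^^^^^^^^^^^^^^^^^
AttributeError: 'float' object has no attribute 'round'
Traceback (most recent call last):
  File "h.py", line 16, in tilt
    print('tcp',s['tcp_pos'].round(4),'toolz',r[:,2].round(4),'toolx',r[:,0].round(4),'F',s['wrist_force'].round(1),'w',s['gripper_width'].round(4),'q',s['q'].round(3))
                                                                                                                        ^^^^^^^^^^^^^^^^^^^^^^^^
AttributeError: 'float' object has no attribute 'round'
```

```bash
sed -i "s/s\['gripper_width'\].round(4)/round(s['gripper_width'],4)/" h.py
python3 -c "from h import *;tilt()"; python3 -m handwheel '[[0,0.35,0,0],[0,0.35,0,0],[0,0.35,0,0],[0,0.35,0,0],[0,0,0,0]]'; python3 -c "from h import *;tilt()"
```

```text
tcp [0.4704 0.0948 0.2121] toolz [-0.037   0.0806 -0.9961] toolx [ 0.9892  0.1448 -0.025 ] F [ 0.3  0.6 -1.9] w 0.0202 q [ 0.144  0.187 -0.134  1.275  0.085  3.141]
time_s: 6.05
tcp_pos: [0.4965, -0.0773, 0.1975]
ee_rot: [0.996, 0.073, -0.014, -0.041]
wrist_force: [0.3, 0.7, -0.6]
gripper_width: 0.0202
tcp [ 0.4965 -0.0773  0.1975] toolz [-0.0341  0.0799 -0.9962] toolx [ 0.9889  0.1468 -0.022 ] F [ 0.3  0.7 -0.6] w 0.0202 q [-0.198  0.251 -0.088  1.282  0.072  2.795]
```

Joint 6 hit its limit of 3.14 during the transit, which left about a 5° tilt, and that tilt persists. I'll twist q6 away from the limit to the opposite one. Pushing there should lean the tool back the other way.

```bash
python3 -m handwheel '[[0,0,-0.05,-0.047],[0,0,-0.05,-0.047],[0,0,-0.05,-0.047],[0,0,-0.05,-0.047],[0,0,-0.05,-0.047],[0,0,0,-0.047],[0,0,0,-0.047],[0,0,0,-0.047],[0,0,0,-0.047],[0,0,0,-0.047],[0,0,0,-0.047],[0,0,0,-0.047],[0,0,0,-0.047],[0,0,0,-0.047],[0,0,0,-0.047],[0,0,0,-0.047],[0,0,0,-0.047],[0,0,0,-0.047],[0,0,0,-0.047],[0,0,0,-0.047]]'; python3 -c "from h import *;tilt()"
```

```text
time_s: 8.05
tcp_pos: [0.4972, -0.0807, 0.2292]
ee_rot: [-0.002, 0.999, 0.041, -0.016]
wrist_force: [0.6, 0.2, -0.2]
gripper_width: 0.0204
tcp [ 0.4972 -0.0807  0.2292] toolz [-0.0325  0.0812 -0.9962] toolx [-0.9995 -0.0047  0.0323] F [ 0.6  0.2 -0.2] w 0.0204 q [-0.205  0.239 -0.021  1.359  0.073 -0.21 ]
```

```bash
python3 -m handwheel '[[0.03,0.3,0,0],[0.03,0.3,0,0],[0.03,0.3,0,0],[0.03,0.3,0,0],[0.03,0.3,0,0],[0.03,0.3,0,0],[0.03,0.3,0,0],[0.03,0.3,0,0],[0,0,0,0],[0,0,0,0]]'; python3 -c "from h import *;tilt()"; python3 -m handwheel '[[0,0,0,-0.047],[0,0,0,-0.047],[0,0,0,-0.047],[0,0,0,-0.047],[0,0,0,-0.047],[0,0,0,-0.047],[0,0,0,-0.047],[0,0,0,-0.047],[0,0,0,-0.047],[0,0,0,-0.047],[0,0,0,-0.047],[0,0,0,-0.047],[0,0,0,-0.047],[0,0,0,-0.047],[0,0,0,-0.047],[0,0,0,-0.047],[0,0,0,-0.047]]'; python3 -c "from h import *;tilt()"
```

```text
time_s: 9.05
tcp_pos: [0.4651, 0.2175, 0.2548]
ee_rot: [-0.003, 0.999, 0.041, -0.015]
wrist_force: [0.2, -0.3, -1.0]
gripper_width: 0.0204
tcp [0.4651 0.2175 0.2548] toolz [-0.0303  0.0826 -0.9961] toolx [-0.9995 -0.0072  0.0298] F [ 0.2 -0.3 -1. ] w 0.0204 q [0.385 0.208 0.004 1.364 0.088 0.379]
time_s: 10.75
tcp_pos: [0.4665, 0.1981, 0.2538]
ee_rot: [0.957, -0.288, -0.026, -0.033]
wrist_force: [-0.1, -0.4, -0.7]
gripper_width: 0.0205
tcp [0.4665 0.1981 0.2538] toolz [-0.0317  0.0784 -0.9964] toolx [ 0.8327 -0.5493 -0.0697] F [-0.1 -0.4 -0.7] w 0.0205 q [ 0.35   0.202 -0.007  1.365  0.085 -2.207]
```

```bash
python3 -m handwheel '[[0,0,0,-0.047],[0,0,0,-0.047],[0,0,0,-0.047],[0,0,0,-0.047],[0,0,0,-0.047],[0,0,0,-0.047],[0,0,0,-0.047],[0,0,0,-0.047],[0,0,0,0]]'; python3 -c "from h import *;tilt()"; python3 -m handwheel '[[0,0,0,-0.047],[0,0,0,0]]'; python3 -c "from h import *;tilt()"
```

```text
time_s: 11.65
tcp_pos: [0.4365, 0.2505, 0.2531]
ee_rot: [0.968, 0.251, 0.003, -0.013]
wrist_force: [0.1, 0.2, -0.9]
gripper_width: 0.0203
tcp [0.4365 0.2505 0.2531] toolz [-2.000e-04  2.650e-02 -9.996e-01] toolx [0.8744 0.4851 0.0127] F [ 0.1  0.2 -0.9] w 0.0203 q [ 0.507  0.185 -0.028  1.345  0.023 -3.141]
time_s: 11.85
tcp_pos: [0.4157, 0.2803, 0.2529]
ee_rot: [0.955, 0.295, 0.009, 0.002]
wrist_force: [0.8, -0.4, -0.5]
gripper_width: 0.0204
tcp [0.4157 0.2803 0.2529] toolz [ 1.780e-02  6.000e-04 -9.998e-01] toolx [0.8257 0.5639 0.015 ] F [ 0.8 -0.4 -0.5] w 0.0204 q [ 0.599  0.179 -0.035  1.341 -0.01  -3.142]
```

Tilt is now about 1°. Twist back to world-aligned axes and look at the eye from above with the wrist and top cameras.

```bash
python3 -m handwheel '[[0,0,0,0.047],[0,0,0,0.047],[0,0,0,0.047],[0,0,0,0.047],[0,0,0,0]]'; python3 -c "from h import *;tilt()"; python3 -m handwheel '[[0.2,0.15,0,0],[0.2,0.15,0,0],[0,0,0,0],[0,0,0,0]]'; python3 - <<'E'
from h import *
tilt();p=bot.camera_params('wrist');im,d=bot.snapshot('wrist');np.savez('pics/w2.npz',im=im,d=d,**p)
print(proj(p,[[.473,.230,.126],[.511,.19,.131]]))
cv2.imwrite('pics/w2.png',im[:,:,::-1])
E
```

```text
time_s: 12.35
tcp_pos: [0.4171, 0.2752, 0.2528]
ee_rot: [1.0, -0.005, 0.008, 0.0]
wrist_force: [0.8, 0.2, -1.1]
gripper_width: 0.0201
tcp [0.4171 0.2752 0.2528] toolz [ 1.670e-02 -8.000e-04 -9.999e-01] toolx [ 0.9998 -0.0102  0.0167] F [ 0.8  0.2 -1.1] w 0.0201 q [ 0.589  0.178 -0.037  1.342 -0.01  -2.542]
time_s: 12.75
tcp_pos: [0.4672, 0.234, 0.2536]
ee_rot: [1.0, 0.0, 0.008, 0.0]
wrist_force: [0.6, 0.2, -0.2]
gripper_width: 0.0204
tcp [0.4672 0.234  0.2536] toolz [ 1.610e-02 -9.000e-04 -9.999e-01] toolx [9.999e-01 8.000e-04 1.610e-02] F [ 0.6  0.2 -0.2] w 0.0204 q [ 0.469  0.217  0.015  1.355 -0.008 -2.673]
[[327.90719701 222.88343425]
 [381.07782483 175.53568501]]
```

View pics/w2.png

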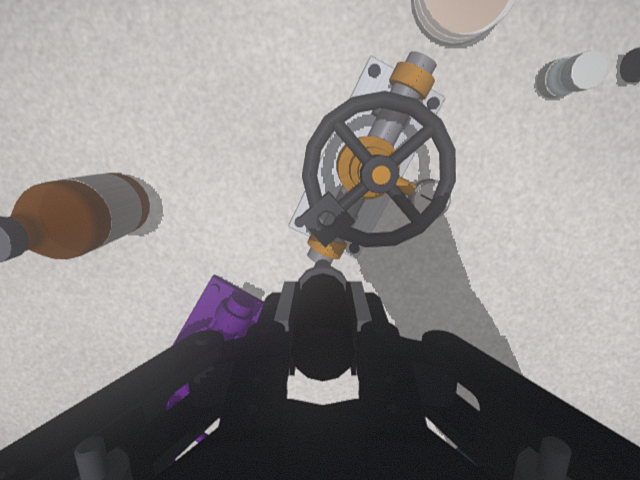

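The wrist view shows the hub at (381,175), as predicted, the lug at about (325,218) and the held rod's tip at (321,265). One zoomed crop to pinpoint the hole.

```bash
python3 - <<'E'
import cv2
im=cv2.imread('pics/w2.png');cv2.imwrite('pics/w2c.png',cv2.resize(im[180:285,280:380],None,fx=6,fy=5.7,interpolation=cv2.INTER_CUBIC) if 0 else cv2.resize(im[185:285,280:380],None,fx=6,fy=6,interpolation=cv2.INTER_CUBIC))
E
```

```text
(no output)
```

View pics/w2c.png

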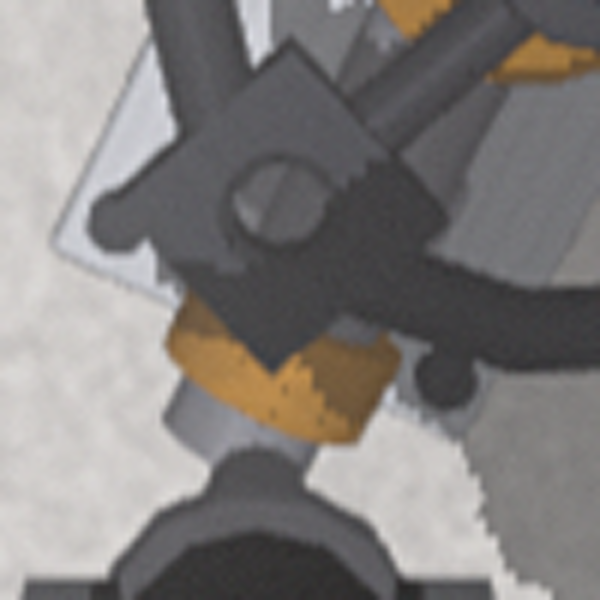

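The crop shows the hole mouth centred at (280,199) in the crop, and the rod tip edge at (258,448).

```bash
python3 - <<'E'
from h import *
f=np.load('pics/w2.npz');p=dict(f)
g=lambda u,v:(280+u/6-.4,185+v/6-.4)
e=atz(p,*g(280,199),.126);hub=atz(p,381,174.5,.131)
print(e,hub,np.linalg.norm((e-hub)[:2]),np.degrees(np.arctan2(*(e-hub)[1::-1])))
t=np.array([.4672,.234,.2536]);z=np.array([.0161,-.0009,-.9999])
tip=t+.049*z;print('tip',tip);print(proj(p,[tip,t+.014*z]),g(258,450))
print('tip at z from pix',atz(p,*g(258,455),tip[2]))
W=cloud(p,f['d']);k=(W[...,2]>.118)&(W[...,2]<.132)&(np.hypot(W[...,0]-.511,W[...,1]-.19)<.09);w=W[k]
r=cv2.minEnclosingCircle(w[np.abs(np.arctan2(w[:,1]-.19,w[:,0]-.511)-2.33)>.5][:,:2].astype(np.float32));print(r,np.median(w[:,2]))
E
```

```text
[0.47718177 0.23133163 0.126     ] [0.51177531 0.19009471 0.131     ] 0.05382560928685132 129.99319411760501
tip [0.4679889 0.2339559 0.2046049]
[[323.1841696  261.41096627]
 [323.28591685 286.27736076]] (322.6, 259.6)
tip at z from pix [0.46859342 0.23429905 0.2046049 ]
((0.5121147632598877, 0.19032227993011475), 0.06072951853275299) 0.12450684008258212
```

```bash
python3 -m handwheel '[[0.06,0.02,0.2,0],[0,0,0.2,0],[0,0,0.18,0],[0,0,0,0],[0,0,0,0]]'; python3 - <<'E'
from h import *
s=tilt()
E
```

```text
time_s: 13.3
tcp_pos: [0.4741, 0.2324, 0.1837]
ee_rot: [1.0, 0.005, 0.009, -0.0]
wrist_force: [0.2, 0.3, -0.7]
gripper_width: 0.0203
tcp [0.4741 0.2324 0.1837] toolz [ 1.760e-02  5.000e-04 -9.998e-01] toolx [0.9998 0.0092 0.0176] F [ 0.2  0.3 -0.7] w 0.0203 q [ 0.46   0.252 -0.119  1.184 -0.007 -2.691]
```

```bash
python3 -m handwheel '[[0.014,0.007,0,0],[0,0,0,0],[0,0,0,0]]'; python3 - <<'E'
from h import *
s=tilt();t=s['tcp_pos'];z=R.from_quat(s['ee_rot']).as_matrix()[:,2]
p=bot.camera_params('wrist');im,d=bot.snapshot('wrist');np.savez('pics/w3.npz',im=im,d=d,**p)
tip=t+.049*z;uv=proj(p,[tip,[.4761,.2318,.126],[.5118,.19,.131]]);print(tip,uv)
u,v=uv[0].astype(int);print(u-50,v-60)
cv2.imwrite('pics/w3c.png',cv2.resize(im[v-60:v+40,u-50:u+50,::-1],None,fx=6,fy=6,interpolation=cv2.INTER_CUBIC))
E
```

```text
time_s: 13.6
tcp_pos: [0.4766, 0.2325, 0.1866]
ee_rot: [1.0, 0.005, 0.01, -0.001]
wrist_force: [-0.1, -0.4, -1.1]
gripper_width: 0.0201
tcp [0.4766 0.2325 0.1866] toolz [ 0.0208  0.0022 -0.9998] toolx [0.9997 0.011  0.0208] F [-0.1 -0.4 -1.1] w 0.0201 q [ 0.458  0.251 -0.112  1.188 -0.007 -2.695]
[0.47758459 0.23263632 0.13764994] [[323.16620671 261.45453212]
 [324.49627238 257.57692645]
 [397.55247793 202.56810181]]
273 201
```

View pics/w3c.png

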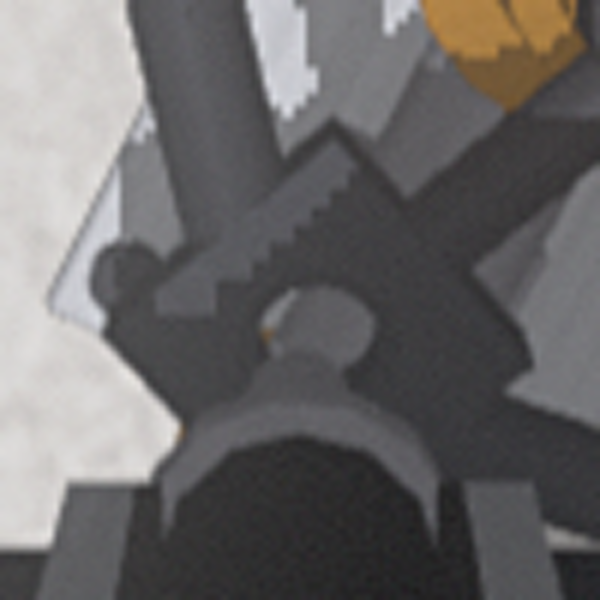

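The crop shows the hole mouth centred near (320,335) and the tip around (301,363). Allowing for the 12 mm height difference, the tip is within about 1.5 mm of the eye. A small correction, then descend gently.

```bash
python3 -m handwheel '[[-0.008,0.013,0.03,0],[0,0,0.05,0],[0,0,0.05,0],[0,0,0.03,0],[0,0,0,0]]'; python3 -c "from h import *;tilt()"
```

```text
time_s: 14.15
tcp_pos: [0.4761, 0.2308, 0.1661]
ee_rot: [1.0, 0.005, 0.011, -0.001]
wrist_force: [0.3, 0.2, -1.0]
gripper_width: 0.0203
tcp [0.4761 0.2308 0.1661] toolz [ 0.0215  0.0025 -0.9998] toolx [0.9997 0.0109 0.0216] F [ 0.3  0.2 -1. ] w 0.0203 q [ 0.456  0.26  -0.154  1.136 -0.007 -2.697]
```

```bash
python3 -m handwheel '[[0,0,0.06,0],[0,0,0.06,0],[0,0,0.05,0],[0,0,0,0]]'; python3 -c "from h import *;tilt()"
```

```text
time_s: 14.55
tcp_pos: [0.4764, 0.2308, 0.1435]
ee_rot: [1.0, 0.005, 0.01, -0.001]
wrist_force: [0.5, -0.2, -0.3]
gripper_width: 0.0202
tcp [0.4764 0.2308 0.1435] toolz [ 0.0209  0.0022 -0.9998] toolx [0.9997 0.0109 0.0209] F [ 0.5 -0.2 -0.3] w 0.0202 q [ 0.455  0.276 -0.193  1.082 -0.007 -2.697]
```

```bash
python3 -m handwheel '[[0,0,0.025,0],[0,0,0.015,0],[0,0,0.01,0],[0,0,0,0]]'; python3 -c "from h import *;tilt()"
```

```text
time_s: 14.95
tcp_pos: [0.478, 0.2319, 0.1406]
ee_rot: [1.0, 0.006, 0.013, -0.003]
wrist_force: [0.4, -0.7, -1.4]
gripper_width: 0.0201
tcp [0.478  0.2319 0.1406] toolz [ 0.0256  0.0054 -0.9997] toolx [0.9996 0.011  0.0256] F [ 0.4 -0.7 -1.4] w 0.0201 q [ 0.455  0.277 -0.2    1.068 -0.006 -2.697]
```

```bash
python3 -m handwheel '[[-0.008,0,0.02,0],[0,0,0.02,0],[0,0,0,0]]'; python3 -c "from h import *;tilt()"
```

```text
time_s: 15.25
tcp_pos: [0.4797, 0.2333, 0.1406]
ee_rot: [1.0, 0.005, 0.017, -0.005]
wrist_force: [-2.4, -1.2, -3.0]
gripper_width: 0.0205
tcp [0.4797 0.2333 0.1406] toolz [ 0.0339  0.0097 -0.9994] toolx [0.9994 0.0107 0.034 ] F [-2.4 -1.2 -3. ] w 0.0205 q [ 0.456  0.274 -0.205  1.057 -0.006 -2.696]
```

Height has stalled at 0.1406, which puts the collar on the wheel (0.1266 vs 0.126). I'll stop pressing and compute the cranking chords.

```bash
cat >> h.py <<'E'
HUB=np.array([.5118,.1900])
def ang():
    s=bot.read_state();M=R.from_quat(s['ee_rot']).as_matrix();c=(s['tcp_pos']+.014*M[:,2]);d=c[:2]-HUB
    return np.degrees(np.arctan2(d[1],d[0])),np.hypot(*d),c,M,s
def rows(step,n,th0=None,z=.1262):
    a,r,c,M,s=ang();th0=a if th0 is None else th0
    print('ang %.1f r %.4f collarz %.4f'%(a,r,c[2]),'F',s['wrist_force'].round(1),'toolz',M[:,2].round(3),'t',round(s['time_s'],2),'w',round(s['gripper_width'],4))
    cur=c.copy();o=[]
    for i in range(1,n+1):
        t=np.radians(th0+step*i);P=np.r_[HUB+.055*np.array([np.cos(t),np.sin(t)]),z]
        dl=M.T@(P-cur)/.12;o.append([round(float(x),2) for x in dl[:2]]+[round(float(dl[2]),3)]);cur=P
    print(o)
E
python3 -c "
from h import *
rows(-15,8)"
```

```text
ang 126.1 r 0.0538 collarz 0.1266 F [-2.4 -1.2 -3. ] toolz [ 0.034  0.01  -0.999] t 15.25 w 0.0205
[[0.1, -0.06, 0.007], [0.12, -0.03, 0.004], [0.12, 0.0, 0.004], [0.11, 0.04, 0.004], [0.1, 0.06, 0.003], [0.08, 0.09, 0.002], [0.06, 0.11, 0.001], [0.03, 0.12, -0.0]]
```

```bash
python3 -m handwheel '[[0.1,-0.06,0,0],[0.12,-0.03,0.004,0],[0.12,0,0.004,0],[0.11,0.04,0.004,0]]'; python3 -c "
from h import *
rows(-15,8)"
```

```text
time_s: 15.65
tcp_pos: [0.5311, 0.2399, 0.1402]
ee_rot: [1.0, 0.006, 0.014, -0.004]
wrist_force: [-2.3, 3.8, 5.8]
gripper_width: 0.0204
ang 68.5 r 0.0537 collarz 0.1262 F [-2.3  3.8  5.8] toolz [ 0.029  0.009 -1.   ] t 15.65 w 0.0204
[[0.11, 0.05, 0.002], [0.09, 0.08, 0.002], [0.06, 0.1, 0.001], [0.03, 0.12, -0.0], [0.0, 0.12, -0.001], [-0.03, 0.12, -0.002], [-0.06, 0.1, -0.003], [-0.08, 0.09, -0.003]]
```

```bash
python3 -m handwheel '[[0.11,0.05,0,0],[0.09,0.08,0.002,0],[0.06,0.1,0,0],[0.03,0.12,0,0],[0,0.12,0,0]]'; python3 -c "
from h import *
rows(-15,6)"
```

```text
time_s: 16.15
tcp_pos: [0.5684, 0.1805, 0.14]
ee_rot: [1.0, 0.007, 0.012, -0.005]
wrist_force: [-10.3, 5.3, 10.1]
gripper_width: 0.0202
ang -9.3 r 0.0577 collarz 0.1260 F [-10.3   5.3  10.1] toolz [ 0.024  0.01  -1.   ] t 16.15 w 0.0202
[[-0.06, 0.11, -0.004], [-0.06, 0.1, -0.003], [-0.09, 0.08, -0.003], [-0.11, 0.06, -0.003], [-0.12, 0.03, -0.003], [-0.12, -0.01, -0.003]]
```

```bash
python3 -m handwheel '[[-0.06,0.11,-0.004,0],[-0.06,0.1,-0.003,0],[-0.09,0.08,-0.003,0],[-0.11,0.06,-0.003,0]]'; python3 -c "
from h import *
rows(-15,6)"
```

```text
time_s: 16.55
tcp_pos: [0.5471, 0.1589, 0.1445]
ee_rot: [0.999, 0.013, 0.027, -0.034]
wrist_force: [8.7, 42.0, -10.0]
gripper_width: 0.0201
ang -39.8 r 0.0470 collarz 0.1306 F [  8.7  42.  -10. ] toolz [ 0.053  0.068 -0.996] t 16.55 w 0.0201
[[-0.04, 0.12, 0.026], [-0.11, 0.05, -0.009], [-0.12, 0.02, -0.008], [-0.12, -0.01, -0.006], [-0.11, -0.04, -0.004], [-0.1, -0.07, -0.001]]
```

The wheel stalled at about -40° with 42 N on the wrist, so this looks like the stop: 166° clockwise from the start, which fits the 1.5–5.5 rad range. I'll relax, then check gently.

```bash
python3 -m handwheel '[[0.04,-0.05,0.02,0],[0,0,0,0]]'; python3 -c "
from h import *
rows(-15,1)"
python3 -m handwheel '[[-0.03,0.035,0.01,0],[-0.02,0.02,0,0],[0,0,0,0]]'; python3 - <<'E'
from h import *
rows(-15,1)
o=[]
for n in('top','side'):
    p=bot.camera_params(n);im,d=bot.snapshot(n);np.savez('pics/shut_%s.npz'%n,im=im,d=d)
    u,v=proj(p,[.5118,.19,.126])[0].astype(int);o.append(cv2.resize(im[v-45:v+45,u-40:u+40,::-1],None,fx=5,fy=5,interpolation=2))
cv2.imwrite('pics/shut.png',np.hstack(o))
E
```

```text
time_s: 16.75
tcp_pos: [0.551, 0.1664, 0.144]
ee_rot: [0.999, 0.014, 0.028, -0.036]
wrist_force: [-0.3, 3.4, -0.7]
gripper_width: 0.0202
ang -29.5 r 0.0459 collarz 0.1301 F [-0.3  3.4 -0.7] toolz [ 0.054  0.073 -0.996] t 16.75 w 0.0202
[[-0.01, 0.13, 0.022]]
time_s: 17.05
tcp_pos: [0.5485, 0.1613, 0.1445]
ee_rot: [0.999, 0.015, 0.032, -0.04]
wrist_force: [-0.3, 5.4, -4.5]
gripper_width: 0.0203
ang -36.2 r 0.0465 collarz 0.1306 F [-0.3  5.4 -4.5] toolz [ 0.062  0.082 -0.995] t 17.05 w 0.0203
[[-0.03, 0.13, 0.024]]
```

View pics/shut.png

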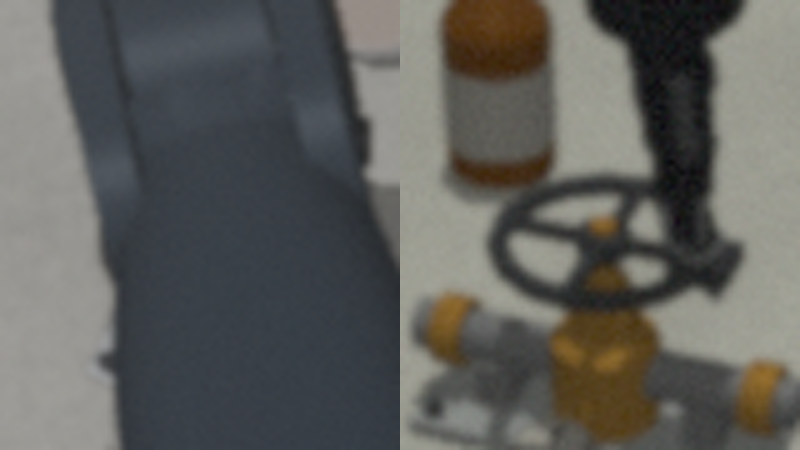

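The side view shows the lug at about (722,265) and the hub nut at (605,240) in the right half. The handle meets the lug there. I'll match the wheel's angle by projection.

```bash
python3 - <<'E'
from h import *
p=bot.camera_params('side');f=np.load('pics/shut_side.npz');im=f['im']
u,v=proj(p,[.5118,.19,.126])[0].astype(int)
A=cv2.resize(im[v-35:v+25,u-40:u+40,::-1],None,fx=10,fy=10,interpolation=cv2.INTER_CUBIC)
q=lambda X:tuple(((proj(p,X)[0]-[u-40,v-35]+.5)*10).astype(int))
H=np.array([.5118,.19,.131]);cv2.circle(A,q(H),4,(0,255,255),-1)
for a in(-10,-20,-30,-40):
    t=np.radians(a);e=np.array([.5118+.055*np.cos(t),.19+.055*np.sin(t),.126]);cv2.circle(A,q(e),4,(0,255,0),-1);cv2.putText(A,str(a),q(e),0,.6,(0,0,255),1)
    for b in(90,180,270):
        tt=t+np.radians(b);e=np.array([.5118+.056*np.cos(tt),.19+.056*np.sin(tt),.126]);cv2.circle(A,q(e),3,(255,255,0),-1)
g=ang();z=g[3][:,2];T=g[4]['tcp_pos']
for k in(-.044,-.019,.014,.049):cv2.circle(A,q(T+k*z),4,(255,0,255),-1)
cv2.imwrite('pics/ov.png',A)
E
```

```text
(no output)
```

View pics/ov.png

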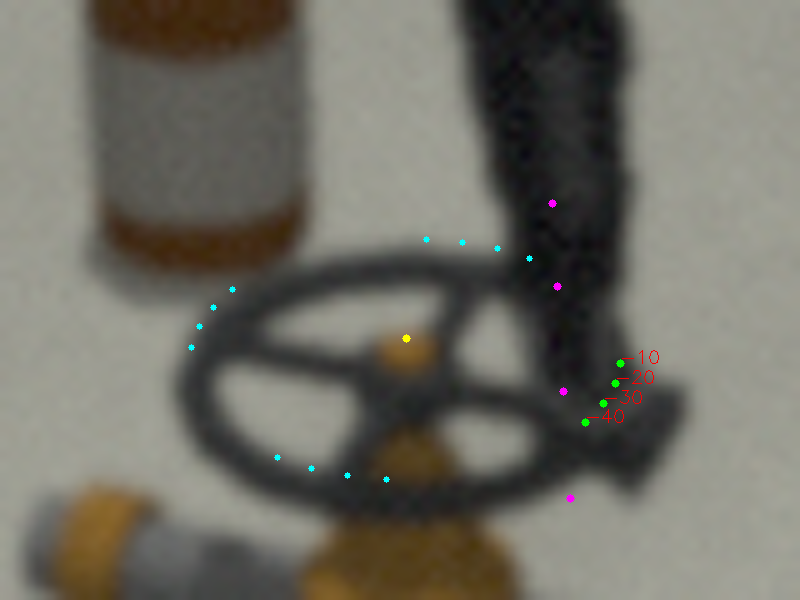

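Matching spokes and lug puts the wheel at about -22° when shut. The extra push rotated the handle in the grip: the tool is about 14 mm inward and tilted, but the rod is still in the eye. I'll move the hand back over the eye to straighten it.

```bash
python3 -m handwheel '[[0.05,-0.03,0.01,0],[0.05,-0.03,0.01,0],[0,0,0,0]]'; python3 -c "
from h import *
rows(0,1,-22)"
```

```text
time_s: 17.45
tcp_pos: [0.5547, 0.1674, 0.1437]
ee_rot: [0.999, 0.015, 0.027, -0.041]
wrist_force: [1.0, 2.1, 2.9]
gripper_width: 0.0201
ang -26.2 r 0.0487 collarz 0.1298 F [1.  2.1 2.9] toolz [ 0.053  0.084 -0.995] t 17.45 w 0.0201
[[0.06, -0.0, 0.034]]
```

```bash
python3 -m handwheel '[[0.06,0,0.02,0],[0.05,0,0.02,0],[0,0,0,0]]'; python3 -c "
from h import *
rows(0,1,-22)"
```

```text
time_s: 17.75
tcp_pos: [0.5632, 0.1679, 0.1424]
ee_rot: [0.999, 0.016, 0.024, -0.044]
wrist_force: [-3.4, 2.0, 0.7]
gripper_width: 0.0201
ang -21.8 r 0.0561 collarz 0.1284 F [-3.4  2.   0.7] toolz [ 0.047  0.089 -0.995] t 17.75 w 0.0201
[[-0.01, -0.0, 0.018]]
```

```bash
python3 -m handwheel '[[-0.02,0.04,0.01,0],[-0.015,0.03,0.01,0]]'; python3 - <<'E'
from h import *
rows(15,8,-22)
im,d=bot.snapshot('side');np.savez('pics/shut_side2.npz',im=im,d=d)
a=np.load('pics/shut_side.npz')['im'];p=bot.camera_params('side');u,v=proj(p,[.5118,.19,.126])[0].astype(int)
print(np.abs(a[v-15:v+20,u-25:u+8].astype(float)-im[v-15:v+20,u-25:u+8]).mean())
E
```

```text
time_s: 17.95
tcp_pos: [0.5602, 0.1612, 0.1422]
ee_rot: [0.998, 0.016, 0.026, -0.048]
wrist_force: [-2.5, 17.8, 9.8]
gripper_width: 0.0203
ang -29.2 r 0.0562 collarz 0.1283 F [-2.5 17.8  9.8] toolz [ 0.051  0.096 -0.994] t 17.95 w 0.0203
[[0.05, -0.17, 0.037], [0.0, -0.12, 0.011], [-0.03, -0.12, 0.009], [-0.06, -0.1, 0.007], [-0.08, -0.09, 0.004], [-0.1, -0.06, 0.0], [-0.11, -0.03, -0.003], [-0.12, -0.0, -0.006]]
2.323809523809524
```

The wheel image did not change under 18 N, so the valve is shut. Now cranking anticlockwise (first part of turn one).

```bash
python3 -m handwheel '[[0.04,-0.14,0.02,0],[0,-0.12,0.011,0],[-0.03,-0.12,0.009,0],[-0.06,-0.1,0.007,0]]'; python3 -c "
from h import *
rows(15,8)"
```

```text
time_s: 18.4
tcp_pos: [0.5551, 0.2162, 0.1426]
ee_rot: [0.998, 0.014, 0.029, -0.046]
wrist_force: [5.4, -1.1, 3.1]
gripper_width: 0.0202
ang 31.9 r 0.0519 collarz 0.1287 F [ 5.4 -1.1  3.1] toolz [ 0.058  0.092 -0.994] t 18.4 w 0.0202
[[-0.05, -0.11, 0.027], [-0.1, -0.07, 0.001], [-0.11, -0.05, -0.003], [-0.12, -0.02, -0.006], [-0.12, 0.02, -0.009], [-0.11, 0.05, -0.011], [-0.09, 0.07, -0.012], [-0.07, 0.09, -0.013]]
```

```bash
python3 -m handwheel '[[-0.05,-0.11,0.015,0],[-0.09,-0.08,0,0],[-0.1,-0.06,-0.003,0],[-0.11,-0.05,-0.006,0],[0,-0.1,0,0],[0,-0.1,0,0],[0,0,0,0]]'; python3 -c "
from h import *
rows(15,8)"
```

```text
time_s: 19.1
tcp_pos: [0.5042, 0.2456, 0.1425]
ee_rot: [0.999, 0.005, 0.032, -0.007]
wrist_force: [0.4, 3.3, 3.0]
gripper_width: 0.0203
ang 96.9 r 0.0563 collarz 0.1285 F [0.4 3.3 3. ] toolz [ 0.064  0.015 -0.998] t 19.1 w 0.0203
[[-0.12, 0.04, 0.011], [-0.1, 0.06, -0.008], [-0.09, 0.08, -0.007], [-0.06, 0.1, -0.005], [-0.03, 0.11, -0.004], [-0.0, 0.12, -0.002], [0.03, 0.12, 0.0], [0.06, 0.1, 0.002]]
```

```bash
python3 -m handwheel '[[-0.12,0.04,0.008,0],[-0.1,0.06,-0.006,0],[-0.09,0.08,-0.006,0],[-0.06,0.1,-0.005,0],[-0.03,0.11,-0.004,0],[0,0.12,-0.002,0]]'; python3 -c "
from h import *
rows(15,8)"
```

```text
time_s: 19.7
tcp_pos: [0.4557, 0.188, 0.1425]
ee_rot: [0.999, 0.007, 0.036, -0.011]
wrist_force: [-1.5, 3.9, 2.7]
gripper_width: 0.0205
ang -178.3 r 0.0551 collarz 0.1286 F [-1.5  3.9  2.7] toolz [ 0.072  0.023 -0.997] t 19.7 w 0.0205
[[0.02, 0.12, 0.018], [0.05, 0.11, 0.001], [0.07, 0.09, 0.003], [0.1, 0.07, 0.005], [0.11, 0.04, 0.007], [0.12, 0.01, 0.008], [0.12, -0.02, 0.009], [0.11, -0.05, 0.009]]
```

```bash
python3 -m handwheel '[[0.08,0,0.01,0],[0.08,0,0.01,0],[0,0,0,0]]'; python3 -c "
from h import *
rows(15,8,-178)"
```

```text
time_s: 20.0
tcp_pos: [0.4682, 0.1834, 0.1411]
ee_rot: [0.999, 0.007, 0.029, -0.011]
wrist_force: [2.2, 0.7, 2.4]
gripper_width: 0.0199
ang -171.7 r 0.0433 collarz 0.1271 F [2.2 0.7 2.4] toolz [ 0.059  0.022 -0.998] t 20.0 w 0.0199
[[-0.08, 0.08, 0.001], [0.05, 0.11, 0.001], [0.07, 0.09, 0.002], [0.1, 0.07, 0.004], [0.11, 0.04, 0.006], [0.12, 0.01, 0.007], [0.12, -0.02, 0.007], [0.11, -0.05, 0.007]]
```

Pushing in x only pivots the handle about the jaw axis, so in that plane the grip acts as a hinge and the handle stays upright if the grasp point is over the eye. I'll change the tracking point to match and go on.

```bash
sed -i "s/c=(s\['tcp_pos'\]+.014\*M\[:,2\]);/c=(s['tcp_pos']+.014*M[:,2]);c[0]-=.033*M[0,2];/" h.py; python3 -c "
from h import *
rows(15,8,-180)"
```

```text
ang -172.0 r 0.0452 collarz 0.1271 F [2.2 0.7 2.4] toolz [ 0.059  0.022 -0.998] t 20.0 w 0.0199
[[-0.07, 0.07, 0.002], [0.04, 0.11, 0.0], [0.07, 0.1, 0.002], [0.09, 0.07, 0.004], [0.11, 0.05, 0.005], [0.12, 0.02, 0.007], [0.12, -0.01, 0.007], [0.11, -0.04, 0.007]]
```

```bash
python3 -m handwheel '[[-0.08,0.06,0,0],[0.04,0.11,0,0],[0.07,0.1,0.002,0],[0.09,0.07,0.004,0],[0.11,0.05,0.005,0]]'; python3 -c "
from h import *
rows(15,8)"
```

```text
time_s: 20.5
tcp_pos: [0.501, 0.135, 0.1413]
ee_rot: [0.999, 0.007, 0.032, -0.013]
wrist_force: [0.4, 9.8, 0.2]
gripper_width: 0.02
ang -102.4 r 0.0559 collarz 0.1274 F [0.4 9.8 0.2] toolz [ 0.063  0.027 -0.998] t 20.5 w 0.02
[[0.12, 0.0, 0.017], [0.12, -0.02, 0.008], [0.11, -0.05, 0.008], [0.09, -0.08, 0.008], [0.07, -0.1, 0.007], [0.04, -0.11, 0.006], [0.01, -0.12, 0.004], [-0.02, -0.12, 0.002]]
```

```bash
python3 -m handwheel '[[0.12,-0.01,0.01,0],[0.12,-0.02,0.008,0],[0.11,-0.05,0.008,0],[0.09,-0.08,0.008,0],[0.07,-0.1,0.007,0],[0.04,-0.11,0.006,0],[0.01,-0.12,0.004,0]]'; python3 -c "
from h import *
rows(15,8)"
```

```text
time_s: 21.2
tcp_pos: [0.5718, 0.1862, 0.1405]
ee_rot: [1.0, 0.002, 0.027, -0.009]
wrist_force: [-2.9, -2.9, 8.4]
gripper_width: 0.0204
ang -3.4 r 0.0591 collarz 0.1265 F [-2.9 -2.9  8.4] toolz [ 0.055  0.018 -0.998] t 21.2 w 0.0204
[[-0.04, -0.12, 0.002], [-0.04, -0.11, -0.0], [-0.07, -0.1, -0.002], [-0.09, -0.08, -0.004], [-0.11, -0.05, -0.005], [-0.12, -0.02, -0.006], [-0.12, 0.01, -0.007], [-0.11, 0.04, -0.007]]
```

```bash
python3 -m handwheel '[[-0.04,-0.12,0,0],[-0.04,-0.11,0,0],[-0.07,-0.1,-0.002,0],[-0.09,-0.08,-0.004,0],[-0.11,-0.05,-0.005,0],[-0.12,-0.02,-0.006,0],[-0.12,0.01,-0.007,0]]'; python3 -c "
from h import *
rows(15,8)"
```

```text
time_s: 21.9
tcp_pos: [0.5038, 0.2437, 0.1404]
ee_rot: [0.999, 0.001, 0.032, -0.006]
wrist_force: [4.1, -2.9, 4.6]
gripper_width: 0.0205
ang 99.7 r 0.0547 collarz 0.1264 F [ 4.1 -2.9  4.6] toolz [ 0.063  0.013 -0.998] t 21.9 w 0.0205
[[-0.11, 0.03, -0.006], [-0.1, 0.06, -0.007], [-0.08, 0.09, -0.006], [-0.06, 0.11, -0.005], [-0.03, 0.12, -0.003], [0.0, 0.12, -0.001], [0.04, 0.11, 0.001], [0.06, 0.1, 0.003]]
```

```bash
python3 -m handwheel '[[-0.11,0.03,-0.006,0],[-0.1,0.06,-0.007,0],[-0.08,0.09,-0.006,0],[-0.06,0.11,-0.005,0],[-0.03,0.12,-0.003,0],[0,0.12,-0.001,0],[0.04,0.11,0,0]]'; python3 -c "
from h import *
rows(15,8)"
```

```text
time_s: 22.6
tcp_pos: [0.4651, 0.1654, 0.143]
ee_rot: [0.999, 0.002, 0.044, -0.005]
wrist_force: [5.6, 6.4, -4.3]
gripper_width: 0.0202
ang -153.2 r 0.0542 collarz 0.1291 F [ 5.6  6.4 -4.3] toolz [ 0.088  0.009 -0.996] t 22.6 w 0.0202
[[0.06, 0.1, 0.029], [0.09, 0.08, 0.007], [0.11, 0.05, 0.009], [0.12, 0.02, 0.01], [0.12, -0.01, 0.011], [0.11, -0.04, 0.01], [0.1, -0.07, 0.009], [0.08, -0.09, 0.008]]
```

```bash
python3 -m handwheel '[[0.06,0.1,0.025,0],[0.09,0.08,0.007,0],[0.11,0.05,0.009,0],[0.12,0.02,0.01,0],[0.12,-0.01,0.011,0],[0.11,-0.04,0.01,0],[0,0,0,0]]'; python3 -c "
from h import *
rows(8,5)"
```

```text
time_s: 23.3
tcp_pos: [0.5346, 0.139, 0.1403]
ee_rot: [0.999, 0.002, 0.04, -0.003]
wrist_force: [1.1, 2.6, 5.3]
gripper_width: 0.0202
ang -67.4 r 0.0552 collarz 0.1264 F [1.1 2.6 5.3] toolz [ 0.081  0.007 -0.997] t 23.3 w 0.0202
[[0.06, -0.03, 0.006], [0.05, -0.04, 0.004], [0.05, -0.04, 0.004], [0.04, -0.05, 0.004], [0.03, -0.05, 0.003]]
```

```bash
python3 -m handwheel '[[0.06,-0.03,0.005,0],[0.05,-0.04,0.004,0],[0.05,-0.04,0.004,0],[0.04,-0.05,0.004,0],[0.02,-0.02,0,0],[0,0,0,0]]'; python3 - <<'E'
from h import *
rows(4,4)
p=bot.camera_params('side');u,v=proj(p,[.5118,.19,.126])[0].astype(int)
im=bot.snapshot('side')[0];np.savez('pics/fin1.npz',im=im)
a=np.load('pics/shut_side2.npz')['im'];c=lambda i:i[v-15:v+22,u-27:u+10].astype(float)
print(np.abs(c(a)-c(im)).mean())
f=lambda i:cv2.resize(i[v-28:v+27,u-27:u+28,::-1],None,fx=7,fy=7,interpolation=cv2.INTER_CUBIC)
cv2.imwrite('pics/cmp.png',np.hstack([f(a),f(im)]))
E
```

```text
time_s: 23.9
tcp_pos: [0.5594, 0.1578, 0.1403]
ee_rot: [0.999, 0.001, 0.038, 0.002]
wrist_force: [1.7, 0.0, 4.3]
gripper_width: 0.0202
ang -35.0 r 0.0563 collarz 0.1264 F [1.7 0.  4.3] toolz [ 0.076 -0.003 -0.997] t 23.9 w 0.0202
[[0.01, -0.03, 0.002], [0.02, -0.03, 0.001], [0.01, -0.03, 0.001], [0.01, -0.03, 0.001]]
8.09301193084977
```

View pics/cmp.png

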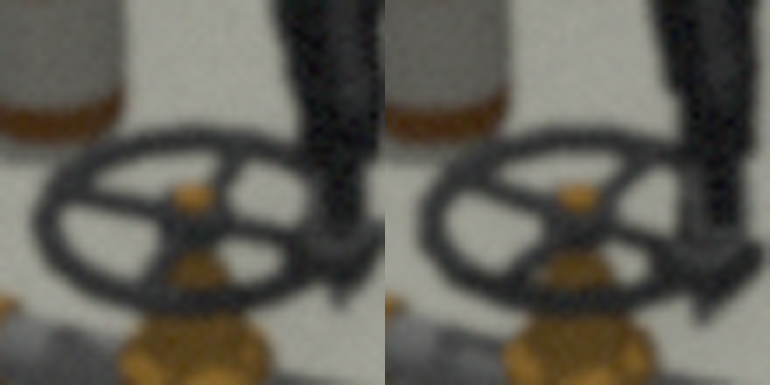

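Both crops show the wheel clearly. In the current one (right) the wheel is some 12–14° short of its shut orientation (left). I'll measure the difference by rectifying the wheel plane.

```bash
cat >> h.py <<'E'
def prof(im,dv=1.5):
    p=bot.camera_params('side');th=np.radians(np.arange(-180,180,.5));g=im.mean(2).astype(np.float32);o=0
    for r in np.arange(.026,.046,.002):
        uv=proj(p,np.c_[HUB[0]+r*np.cos(th),HUB[1]+r*np.sin(th),.122+0*th]).astype(np.float32);o=o+cv2.remap(g,uv[:,:1],uv[:,1:]+dv,1)[:,0]
    return o/10
def spokes(im):
    g=prof(im);a=np.arange(-180,180,.5)
    out=[]
    for lo,hi in((35,95),(125,185),(-150,-85)):   # back, left, front spokes
        k=((a-lo)%360)<(hi-lo);w=np.clip(np.median(g[k])-10-g[k],0,None);out.append(round(float((((a[k]-lo)%360)*w).sum()/w.sum()+lo),1))
    return out
E
python3 - <<'E'
from h import *
from scipy.ndimage import gaussian_filter1d as gf
for n in('shut_side','shut_side2','fin1'):
    im=np.load('pics/%s.npz'%n)['im'];g=gf(prof(im),4,mode='wrap');a=np.arange(-180,180,.5)
    m=[(float(a[i]),int(g[i])) for i in range(720) if g[i]==g[np.arange(i-30,i+31)%720].min()]
    print(n,m,spokes(im))
E
```

```text
shut_side [(-111.0, 46), (-27.0, 48), (64.0, 60), (153.0, 58)] [64.0, 152.7, -110.9]
shut_side2 [(-109.5, 49), (-27.0, 48), (64.0, 61), (153.0, 59)] [64.1, 152.7, -109.1]
fin1 [(-124.5, 48), (-104.0, 54), (-39.5, 48), (53.5, 60), (141.5, 59)] [53.9, 141.1, nan]h.py:39: RuntimeWarning: invalid value encountered in scalar divide
  k=((a-lo)%360)<(hi-lo);w=np.clip(np.median(g[k])-10-g[k],0,None);out.append(round(float((((a[k]-lo)%360)*w).sum()/w.sum()+lo),1))
```

```bash
python3 -m handwheel '[[0.02,-0.035,0.002,0],[0.02,-0.035,0.002,0],[0,0,0,0]]'; python3 - <<'E'
from h import *
rows(2,1)
im=bot.snapshot('side')[0];np.savez('pics/fin2.npz',im=im);print(spokes(im))
E
```

```text
time_s: 24.25
tcp_pos: [0.5642, 0.1657, 0.1404]
ee_rot: [0.999, 0.001, 0.038, 0.003]
wrist_force: [2.4, -0.0, 4.2]
gripper_width: 0.02
ang -25.6 r 0.0565 collarz 0.1264 F [ 2.4 -0.   4.2] toolz [ 0.076 -0.006 -0.997] t 24.25 w 0.02
[[-0.0, -0.02, 0.001]]
[63.6, 151.7, -113.3]
```

```bash
python3 -m handwheel '[[0.002,-0.008,0.003,0],[0,0,0,0],[0,0,0,0]]'; python3 - <<'E'
from h import *
rows(2,1)
im=bot.snapshot('side')[0];np.savez('pics/fin3.npz',im=im);print(spokes(im))
p=bot.camera_params('side');u,v=proj(p,[.5118,.19,.126])[0].astype(int)
w=bot.snapshot('wrist')[0];pw=bot.camera_params('wrist');a,b=proj(pw,[.562,.169,.126])[0].astype(int);print(a,b)
b=min(b,430)
cv2.imwrite('pics/end.png',np.hstack([cv2.resize(im[v-45:v+25,u-10:u+60,::-1],(400,400),interpolation=2),cv2.resize(w[b-50:b+50,a-50:a+50,::-1],(400,400),interpolation=2)]))
E
```

```text
time_s: 24.6
tcp_pos: [0.5646, 0.1667, 0.1403]
ee_rot: [0.999, 0.001, 0.039, 0.003]
wrist_force: [1.5, -1.4, 3.4]
gripper_width: 0.0201
ang -24.4 r 0.0564 collarz 0.1264 F [ 1.5 -1.4  3.4] toolz [ 0.077 -0.006 -0.997] t 24.6 w 0.0201
[[-0.0, -0.02, 0.001]]
[64.5, 152.7, -112.5]
318 293
```

View pics/end.png

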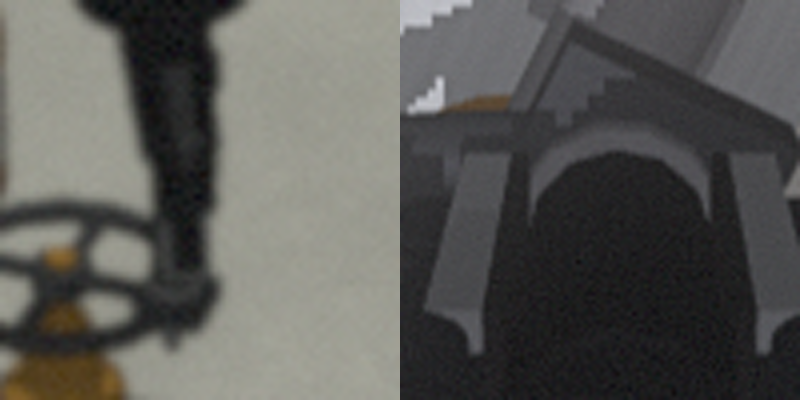

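The left view shows the handle upright on the lug with the rod tip visible below it. The right view shows the collar flush on the lug. The spokes (64.5°, 152.7°) match the shut reference (64.1°, 152.7°) after two turns, so I'm handing in.

```bash
python3 -c "
from h import *
print(bot.read_state()['joint_velocities'].round(3)); print(bot.hand_in())"
```

```text
[-0.    -0.    -0.     0.002 -0.    -0.002]
the job is handed in; nothing more can be done
None
```

I put the crank handle in the wheel's eye, cranked the valve clockwise to its stop, backed it off two full turns, and handed in at 24.6 s, still gripping the handle.

**Last checks**
- **Shut:** the wheel image stayed the same under an 18 N push.
- **Two turns:** the spokes are at 64.5° and 152.7°, against 64.1° and 152.7° when shut. I counted the two turns from the tracked handle position. The third spoke read -112.5° against about -110°, but that reading is noisier.
- **Seated and at rest:** the collar point is at 0.1264 m, with the wheel's top at 0.126 m. The rod tip shows below the lug, the wrist force is about 4 N, and the joints are still.

**What went wrong**
- **Tilt on the way over:** joint 6 reached its limit and left the tool tilted about 5°. I corrected that before inserting the rod.
- **Overshoot at the stop:** I pushed too far, up to about 43 N at the wrist, which pivoted the handle in the grip. I straightened it before cranking back.
- **Remaining tilt:** the tool still leans about 4.4°, though the handle looks upright in the last picture.

I didn't check the other bench items again at the end. The planned path kept clear of them and I saw no unexpected contact forces.

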